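# Closing-force check of the pouch sealer with its spring gauge

## Task

Check the closing force of the pouch sealer with the spring gauge that is pinned to its pressure bar: first push the gauge's drag pointer fully back to zero. Then draw the T-handle out slowly until the pointer it carries along stands level with the limit index (half a scale division either way, no overshoot), hold it there for two seconds, and ease the handle all the way back home without letting it snap, so that the pointer stays behind at the index. Do not shift the index, do not pull the sealing jaw open, and leave the bowl, the kidney dish and the timer where they are.

Things in the scene. Friction and masses are not known exactly. Their poses are not given: they have to be found in the camera images.
- sealer: White bench-top pouch sealer, 110 x 200 x 99 mm, fixed, its spring gauge lying in line in front of it. Origin: on the table under the housing, on the gauge's centre line. -x is the pull direction (from housing along the gauge to the T-handle), y across, z up. Housing front at x = -35 mm; pressure bar (176 mm long, top at z = 80 mm) at x = -50 to -66 mm.
- scale_zero (a point): Zero of the scale on top of the gauge, on the centre line: x = -116 mm in the sealer's frame, 76 mm above the table; axes as the sealer's. Long tick every 12 mm (one division, 1 N), short ones between, out to x = -212 mm. Grey gauge body 44 mm wide, x = -90 to -240 mm, gland to -246 mm, top at z = 76 mm. Its steel foot plate (70 mm wide, 6 mm high) ends at x = -253 mm.
- t_handle (a point): Centre of the black cross bar of the T-handle: 110 mm long across the pull, 14 mm thick, 65 mm above the table, on an 8 mm stem at the same height. At home it is at x = -301 mm in the sealer's frame, leaving 48 mm of free stem between gland and bar: fingers can go down there behind the bar, on both sides of the stem, or pinch the bar. Axes as the sealer's.
- rod (a joint): How far the T-handle, its rod and the carriage inside are drawn out, m: 0 at home, 0.105 at the stop. A spring draws it home with 0.5 N at 0 and 83 N/m more; let go, it snaps back.
- pointer_tab (a point): Centre of the drag pointer's black upright thumb tab: 5 mm thick along the pull, 14 mm wide, 26 mm high, top 102.5 mm above the table. It stands in the slot on top of the gauge; a thin arm reaches from it over the scale. At zero it is at x = -116 mm in the sealer's frame.
- pointer (a joint): Reading of the drag pointer, m from scale zero towards the T-handle; starts at 0.03 to 0.095. Friction (0.5 N) keeps it where it is left. The rod's carriage pushes it outwards as the handle is drawn (same value while they touch) and leaves it behind on the way back. It can be pushed back by its tab; 0 is a firm stop.
- limit_index (a point): Point on the gauge's centre line, at mid-height of the pointer tab, level with the limit index: the pointer is at the index when its x offset from here is 0. The index itself is a small black clamp, 16 mm long, with a pointed nose over the scale and a steel thumb screw, on the -y edge of the gauge (y = -15 to -45 mm), top 79 mm above the table. Axes as the sealer's: -x is outwards.
- index (a joint): Place of the limit index on the scale, m from the scale zero; 0.045 to 0.075. Clamped; it must not be shifted.
- jaw (a joint): Opening of the pressure bar, m: 0 shut. The sealer's springs hold it shut up to a pull of 14 N; the gauge's own end stop lies at 9 N, and pulling hard against it opens the jaw.
- carriage (a point): Scale zero mark of the rod's carriage, on the gauge's centre line at the height of the scale; same x as the pointer while the two touch.
- gallipot: Small steel bowl, 79 mm wide, 40 mm high, loose; leave it alone. Origin at its underside.
- kidney_dish: Steel kidney dish, 95 x 202 x 34 mm, loose; leave it alone. Origin at its underside.
- minute_timer: White minute timer with black knob, 62 x 62 x 44 mm, loose; leave it alone. Origin at its underside.

How it is judged (in metres and radians):
On the way, in this order (a step that is already met when the one before it is completed fails the run):
1. the drag pointer is back at zero, with the gauge at home (value of joint each of pointer, rod below 0.004 m), for 0.1 s.
2. the gauge is drawn out to the limit index (within 6 mm, half a division) and held there (x of pointer_tab in the frame of limit_index between -0.006 and 0.006 m and x of carriage in the frame of limit_index below 0.007 m), for 1.5 s.
At the end, for the whole second after the job is handed in: The T-handle is fully home (within 4 mm), the drag pointer stands within 6 mm of the limit index, and the jaw is shut (within 2 mm) (value of joint rod below 0.004 m and x of pointer_tab in the frame of limit_index between -0.006 and 0.006 m and value of joint jaw below 0.002 m); the robot touches nothing.
It fails at once if the gauge snapped back (faster than 0.45 m/s) (velocity of joint rod below -0.45 m/s).
It fails at once if the sealing jaw was pulled open (over 3 mm) (value of joint jaw above 0.003 m).
It fails at once if the limit index was shifted (over 4 mm) (distance of limit_index from where it was at the start of the episode above 0.004 m).
It fails at once if the gallipot, the kidney dish or the timer was displaced (over 30 mm) (distance of any of gallipot, kidney_dish, minute_timer from where it was at the start of the episode above 0.03 m).
It also fails if it takes over 54 s, if anything falls off the work surface, if the arm or the gripper's body presses on something with over 40 N, if the wrist force passes 120 N, or if a joint passes its speed limit or range.

## Robot

A 6-joint arm with a two-finger parallel gripper is mounted at the origin on the work surface; the furniture and walls round the work are solid. World frame = base frame: x ahead of the robot, y to its left, z up, the work surface at z = 0. Lengths are in mm, angles in rad, forces in N, time in s.
With the tool pointing down it reaches from about 400 to 825 mm from the base axis. Payload 7 kg.
Tool frame: the origin (TCP) lies on the mounting face of the last link; the fingertips stand 173 mm ahead of it and the grasp point (between the pads) lies 155 mm ahead of it; z points along the fingers, y is the direction in which the jaws open and shut (so a half turn about z gives the same grasp; the last joint's range is limited). The gripper opens to 85 mm and grips with 20 to 120 N. Pads are 22 mm wide; open, the fingers measure 114 mm over their backs; the gripper's body (76 mm by 85 mm) begins 54 mm behind the grasp point. The pads swing forward as they close: fully open they stand 13 mm farther back than shut.
Start: joints at [-0.839, 0.359, 0.012, 0, -1.224, -0.288], TCP at [289.8, -609.6, 404.702] pointing down, gripper open.
Joint ranges: [-3.07, 3.07], [-1.43, 2.12], [-1.02, 1.25], [-3.03, 1.67], [-3.05, -0], [-3.03, 3.03]. Speed limits (rad/s): [2.39, 2.39, 3.01, 3.14, 3.14, 3.14].

## Interface

Orientations are given as a unit quaternion [x, y, z, w].
In Python, from station import ctrl gives the robot as it stands.
- The arm moves only by the tool drive_tool, never from a script. Its argument "increments" is a list of rows, each an object of numbers: "grip": the closure, from 0 (fully open) to 1 (shut); "dx", "dy", "dz": the shift along the world's x, y, z in cm; "wx", "wy", "wz": the turn, a rotation vector about the world's x, y, z in rad. A call has 1 to 12 rows; each row shifts and turns the commanded pose from where the row before left it; what a row does not reach is not made up. A row lasts 1/10 s, in which the tool goes at most 50 mm and 8.59 degrees, less where a joint would pass 70% of its speed; a pose out of reach is approached as far as the arm can. A call with a gripper value outside its range is refused whole. The fingers move at their own pace and stop on an object; "newtons" is the grip in N (left out, the last holds). Time passes only in rows, so rows that do not move let the fingers close. It gives the time, the measured TCP pose, the force and the opening at its end, in the units of the state.
- ctrl.state(): the state, without advancing time (a new reading comes with each control period).
- ctrl.grab_frame(name): name is "scene" or "side" or "wrist"; returns a dict with "image" (384x512x3 uint8, red, green, blue), "range_z" (384x512 float32, mm along the optical axis (not along the pixel's ray), 0 where there is no reading), "fx", "fy", "cx", "cy" (pixels), "world_to_cam" (4x4, takes a point from world to camera coordinates). Camera axes: x right, y down, z forward; pixel columns grow to the right and rows downward; lengths in mm; the calibration is good to about 2 mm. The wrist camera is an equidistant fisheye: a pixel r from the principal point sees the ray r / f radians off the axis. A picture is of the moment at which its call begins.
- ctrl.job_done(): hands the job in, once; it reports no verdict.
The state is a dict: "t": time; "joint_pos": joint angles; "joint_vel": joint speeds; "joint_efforts": joint torques, N m; "ee_pos": TCP position; "eef_rot": TCP orientation; "force": force on the tool from outside, world axes, zero at the start; "ft_torque": the same for the moment, N m; "gripper_width": finger opening in mm.
Only numpy, scipy, OpenCV 4.12 (cv2) and the standard library are available. Lean on these libraries where they do the work, as an engineer would, in place of code of your own. Each camera call takes 0.05 s, during which the arm holds its last target.

## Working session

There is one attempt and no reset: what is moved stays moved. The work goes in short steps, Python scripts to look and compute and a tool call to move; the robot and the scene stay as the last step left them, time stands still between calls to the robot, and variables do not carry over. Pictures are saved under pics/ and viewed, and the job is handed in when it is done.

Besides the shell and the picture viewer there is one more tool, called after "Request:" as name(argument=value, ...) on one line, values as JSON. drive_tool: Moves the arm, as the interface text tells. Its arguments: {"type":"object","properties":{"increments":{"type":"array","items":{"type":"object","properties":{"grip":{"type":"number"},"dx":{"type":"number"},"dy":{"type":"number"},"dz":{"type":"number"},"wx":{"type":"number"},"wy":{"type":"number"},"wz":{"type":"number"}}}},"newtons":{"type":"number"}},"required":["increments"]}

```bash
mkdir -p pics; ls; python3 - <<'E'
from station import ctrl
import cv2,pickle
print(ctrl.state())
for n in ["scene","side","wrist"]:
    f=ctrl.grab_frame(n)
    pickle.dump(f,open(f'pics/{n}0.pkl','wb'))
    cv2.imwrite(f'pics/{n}0.png',cv2.cvtColor(f['image'],cv2.COLOR_RGB2BGR))
    print(n,f['fx'],f['fy'],f['cx'],f['cy'],f['world_to_cam'])
E
```

```text
pics
{'t': 0.0, 'joint_pos': array([-8.38890681e-01,  3.59395115e-01,  1.10764533e-02, -3.60266906e-04,
       -1.22408570e+00, -2.88128325e-01]), 'joint_vel': array([ 0.00077156,  0.00198515,  0.00019975,  0.0006643 ,  0.00019042,
       -0.00082425]), 'joint_efforts': array([ 1.44016343e-03, -5.83324027e+01,  2.93435794e+01,  6.93720236e+00,
       -5.77922357e-03, -1.58982851e-05]), 'ee_pos': array([ 289.75418111, -609.4389794 ,  403.7639506 ]), 'eef_rot': array([-2.20012454e-01,  9.75496717e-01,  7.84378195e-04, -2.44703693e-04]), 'force': array([ 0.84631684, -0.50999971,  0.56220408]), 'ft_torque': array([-0.05874191, -0.06277055,  0.03260317]), 'gripper_width': 85.32565307443846}
scene 470.7193860240112 470.7193860240112 268.5175262099214 192.01997269423947 [[ 9.46800190e-01  3.21811490e-01 -2.60087043e-03 -4.80786464e+02]
 [ 2.20346715e-01 -6.54129037e-01 -7.23576207e-01 -5.29945474e+01]
 [-2.34556442e-01  6.84508998e-01 -6.90239602e-01  1.54894868e+03]
 [ 0.00000000e+00  0.00000000e+00  0.00000000e+00  1.00000000e+00]]
side 370.8340148922497 370.8340148922497 258.8169263364876 189.04262751336594 [[-9.13856500e-01 -4.06025089e-01  3.15019023e-03  4.50627928e+02]
 [-3.50936601e-01  7.85916819e-01 -5.09095527e-01  2.22572335e+02]
 [ 2.04229769e-01 -4.66345774e-01 -8.60704258e-01  8.93579182e+02]
 [ 0.00000000e+00  0.00000000e+00  0.00000000e+00  1.00000000e+00]]
wrist 297.3186396354542 297.3186396354542 257.27824961358095 191.4906863733772 [[-4.29835646e-01  9.02901329e-01  3.24145981e-03  6.73859516e+02]
 [ 8.68332721e-01  4.12389625e-01  2.75559581e-01 -3.60966975e+01]
 [ 2.47466368e-01  1.21259996e-01 -9.61278529e-01  3.80581340e+02]
 [ 0.00000000e+00  0.00000000e+00  0.00000000e+00  1.00000000e+00]]
```

View pics/scene0.png

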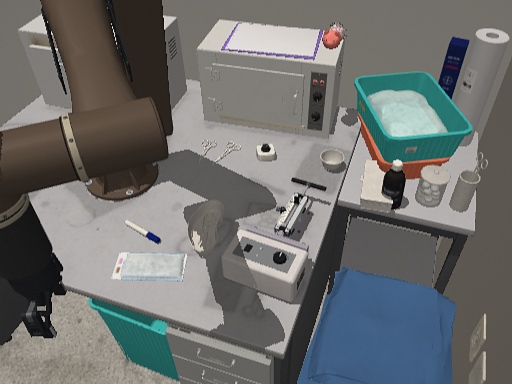

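View pics/side0.png

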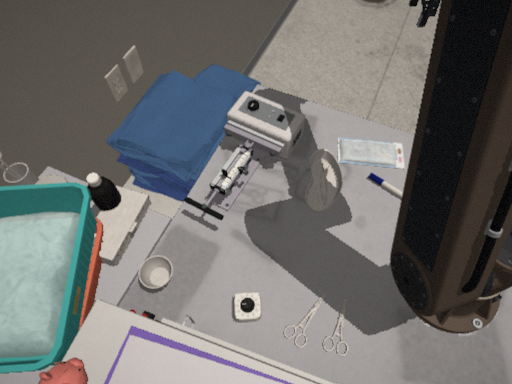

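View pics/wrist0.png

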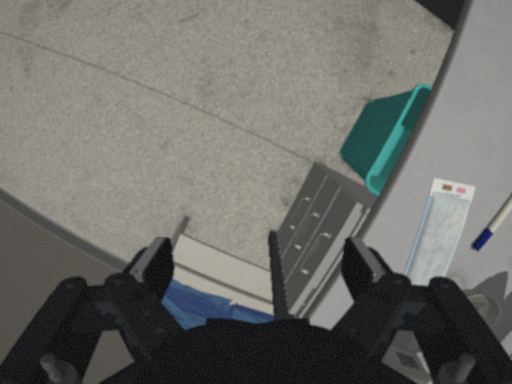

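The scene view shows the sealer at about (265,265), the gauge running up to the T-handle at (308,183), the bowl at (332,158), the timer at (265,152). The side view shows the same: handle bar near (203,208). Next I zoom in and measure.

```bash
cat > h.py <<'E'
import numpy as np,cv2,pickle
def load(n): return pickle.load(open(f'pics/{n}.pkl','rb'))
def cloud(f):
    z=f['range_z'].astype(float);v,u=np.mgrid[0:z.shape[0],0:z.shape[1]]
    P=np.stack([(u-f['cx'])/f['fx']*z,(v-f['cy'])/f['fy']*z,z],-1)
    T=np.linalg.inv(f['world_to_cam']);return P@T[:3,:3].T+T[:3,3]
def proj(f,p):
    p=np.atleast_2d(p);q=p@f['world_to_cam'][:3,:3].T+f['world_to_cam'][:3,3]
    return np.c_[f['cx']+f['fx']*q[:,0]/q[:,2],f['cy']+f['fy']*q[:,1]/q[:,2]]
def ray_at_z(f,u,v,z):
    T=np.linalg.inv(f['world_to_cam']);d=T[:3,:3]@np.array([(u-f['cx'])/f['fx'],(v-f['cy'])/f['fy'],1]);o=T[:3,3]
    return o+d*(z-o[2])/d[2]
def crop(f,x0,y0,x1,y1,s,name):
    im=cv2.cvtColor(f['image'],cv2.COLOR_RGB2BGR)[y0:y1,x0:x1]
    cv2.imwrite(name,cv2.resize(im,None,fx=s,fy=s,interpolation=cv2.INTER_CUBIC))
E
python3 - <<'E'
from h import *
f=load('scene0');g=load('side0')
crop(f,215,165,345,305,4,'pics/sc_c.png');crop(g,170,80,310,230,4,'pics/si_c.png')
C=cloud(f);D=cloud(g)
for (u,v) in [(308,183),(292,179),(325,188),(292,212),(265,265),(332,158),(265,152)]: print('sc',u,v,C[v,u].round(0), np.asarray(f['range_z'][v,u]))
for (u,v) in [(203,208),(188,202),(220,216),(232,168),(265,125),(155,272),(247,307)]: print('si',u,v,D[v,u].round(0))
E
```

```text
sc 308 183 [606.  79.  77.] 1408.1685
sc 292 179 [554.  88.  71.] 1430.0675
sc 325 188 [658.  81.  70.] 1401.6843
sc 292 212 [594. -46.  71.] 1329.4548
sc 265 265 [ 590. -268.  101.] 1157.4417
sc 332 158 [634. 296.  12.] 1594.1514
sc 265 152 [416. 232.  30.] 1589.3148
si 203 208 [603.  92.  72.]
si 188 202 [646.  91.  69.]
si 220 216 [555.  94.  72.]
si 232 168 [592. -47.  65.]
si 265 125 [ 560. -192.   99.]
si 155 272 [651. 265.   1.]
si 247 307 [407. 258.  42.]
```

View pics/sc_c.png

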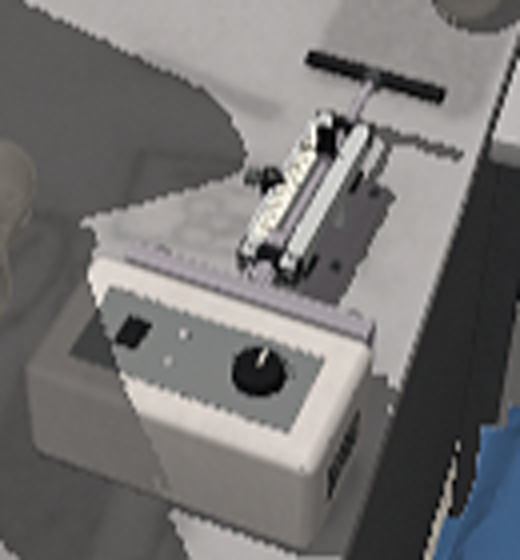

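View pics/si_c.png

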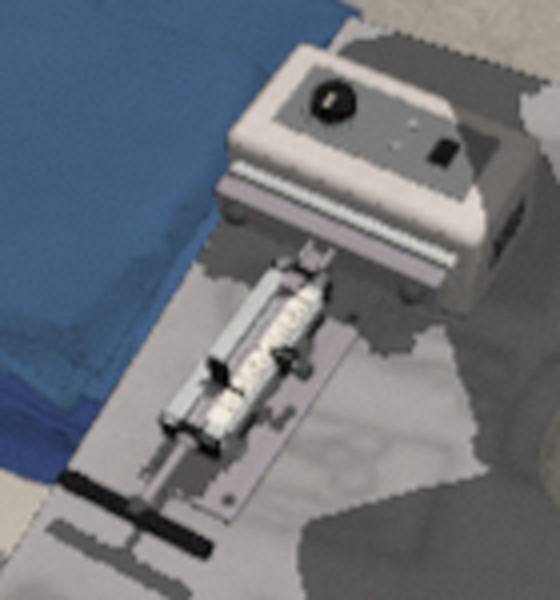

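The crops show the handle bar ends at scene (292,180)–(326,189) and side (185.5,199.5)–(223,217.5). The pointer tab is near the handle end, and the index clamp sits mid-gauge on the robot side.

```bash
python3 - <<'E'
from h import *
f=load('scene0');g=load('side0')
for im,pts in ((f,[(291.75,180),(325.75,188.75)]),(g,[(185.5,199.5),(223,217.5)])):
    a=[ray_at_z(im,u,v,65)for u,v in pts];print(np.round(a,1),np.round((a[0]+a[1])/2,1),np.arctan2(*(a[1]-a[0])[[1,0]]))
for n,F in(('f',f),('g',g)):
    C=cloud(F).reshape(-1,3)
    I=F['image'].reshape(-1,3).astype(int)
    # bar
    m=(C[:,2]>55)&(C[:,2]<80)&(I.max(1)<70)&(C[:,0]>500)&(C[:,0]<720)&(C[:,1]>60)&(C[:,1]<125)
    p=C[m][:,:2];c,((w,h)),an=cv2.minAreaRect(p.astype(np.float32));print(n,'bar',m.sum(),p.mean(0),np.median(C[m][:,2]),c,w,h,an)
    vx=cv2.fitLine(p.astype(np.float32),cv2.DIST_HUBER,0,.01,.01).ravel();print(vx, vx[1]/vx[0])
    # gauge body top
    m=(C[:,2]>65)&(C[:,2]<85)&(C[:,1]>-105)&(C[:,1]<40)&(C[:,0]>520)&(C[:,0]<680)
    p=C[m][:,:2];vx=cv2.fitLine(p.astype(np.float32),cv2.DIST_HUBER,0,.01,.01).ravel();print('gauge',m.sum(),p.mean(0),vx,vx[0]/vx[1],cv2.minAreaRect(p.astype(np.float32)))
    m=(C[:,2]>92)&(C[:,2]<110)&(C[:,1]>-400)&(C[:,1]<-100)&(C[:,0]>450)&(C[:,0]<750)
    print('housing',m.sum(),cv2.minAreaRect(C[m][:,:2].astype(np.float32)))
E
```

```text
[[552.5  89.2  65. ]
 [660.   84.3  65. ]] [606.2  86.8  65. ] -0.045389454651714733
[[656.9  85.7  65. ]
 [548.2  92.2  65. ]] [602.5  88.9  65. ] 3.0813948369861524
f bar 125 [606.42228423  83.68187526] 70.05206926106473 (606.27099609375, 84.49565124511719) 15.728130340576172 106.32416534423828 82.6144790649414
[ 9.958829e-01 -9.064851e-02  6.046005e+02  8.374998e+01] -0.09102326
gauge 521 [591.11007988 -41.96974473] [ 1.8601885e-01  9.8254615e-01  5.8996106e+02 -4.1334534e+01] 0.18932328 ((582.6251831054688, -33.263511657714844), (145.18783569335938, 66.96947479248047), 84.74571228027344)
housing 2554 ((576.6895141601562, -233.727783203125), (111.1438980102539, 198.5774383544922), 85.2597885131836)
g bar 199 [602.01117428  90.79862872] 69.66489919260562 (604.45703125, 89.42202758789062) 14.459756851196289 110.4219741821289 83.83606719970703
[ 9.9601978e-01 -8.9132376e-02  6.0231873e+02  9.1146042e+01] -0.08948856
gauge 767 [588.58731109 -33.6998024 ] [ 1.2688135e-01  9.9191791e-01  5.8740009e+02 -3.2061153e+01] 0.12791517 ((581.6005859375, -32.164405822753906), (145.9678192138672, 66.46893310546875), 84.54910278320312)
housing 2003 ((575.726806640625, -228.11363220214844), (111.19840240478516, 198.08338928222656), 84.76153564453125)
```

Request:
drive_tool(increments=[{"dx":2,"dy":3,"wz":0.087,"grip":0},{"dx":2,"dy":4,"wz":0.087},{"dx":2,"dy":4,"wz":0.087},{"dx":2,"dy":4,"wz":0.087},{"dx":2,"dy":4,"wz":0.087},{"dx":2,"dy":4,"wz":0.087},{"dx":2,"dy":4,"wz":0.087},{"dx":2,"dy":4,"wz":0.087},{"dx":2,"dy":4,"wz":0.087},{"dx":2,"dy":4,"wz":0.087},{"dx":2,"dy":4,"wz":0.087},{"dx":2,"dy":4,"wz":0.087}], newtons=40)

```text
$.increments[0]: bad value
```

```bash
python3 - <<'E'
from station import ctrl
s=ctrl.state();print(s['t'],s['ee_pos'],s['eef_rot'],s['joint_pos'],s['force'])
E
```

```text
0.15 [ 289.77119804 -609.4626571   403.98975769] [-2.20048320e-01  9.75488763e-01  6.09010304e-04 -1.99016946e-04] [-8.38867288e-01  3.59195703e-01  1.12584034e-02 -2.62953906e-04
 -1.22411635e+00 -2.88111437e-01] [-0.39147719 -0.35463127 -1.06681482]
```

Request:
drive_tool(increments=[{"dx":2,"dy":3,"dz":0,"wx":0,"wy":0,"wz":0.087,"grip":0}], newtons=40)

```text
t: 0.25
ee_pos: [308.5, -581.2, 403.4]
eef_rot: [-0.261, 0.965, 0.001, -0.001]
force: [0.7, 0.1, 0.2]
gripper_width: 85.6
```

Request:
drive_tool(increments=[{"dx":2,"dy":4,"dz":0,"wx":0,"wy":0,"wz":0.087,"grip":0},{"dx":2,"dy":4,"dz":0,"wx":0,"wy":0,"wz":0.087,"grip":0},{"dx":2,"dy":4,"dz":0,"wx":0,"wy":0,"wz":0.087,"grip":0},{"dx":2,"dy":4,"dz":0,"wx":0,"wy":0,"wz":0.087,"grip":0},{"dx":2,"dy":4,"dz":0,"wx":0,"wy":0,"wz":0.087,"grip":0},{"dx":2,"dy":4,"dz":0,"wx":0,"wy":0,"wz":0.087,"grip":0},{"dx":2,"dy":4,"dz":0,"wx":0,"wy":0,"wz":0.087,"grip":0},{"dx":2,"dy":4,"dz":0,"wx":0,"wy":0,"wz":0.087,"grip":0},{"dx":2,"dy":4,"dz":0,"wx":0,"wy":0,"wz":0.087,"grip":0},{"dx":2,"dy":4,"dz":0,"wx":0,"wy":0,"wz":0.087,"grip":0},{"dx":2,"dy":4,"dz":0,"wx":0,"wy":0,"wz":0.081,"grip":0}])

```text
t: 1.35
ee_pos: [530.1, -137.8, 404.8]
eef_rot: [-0.676, 0.737, -0.0, 0.0]
force: [-0.5, -0.1, 0.3]
gripper_width: 85.6
```

Request:
drive_tool(increments=[{"dx":2,"dy":3.5,"dz":0,"wx":0,"wy":0,"wz":0,"grip":0},{"dx":2,"dy":3.5,"dz":0,"wx":0,"wy":0,"wz":0,"grip":0},{"dx":2,"dy":3.5,"dz":0,"wx":0,"wy":0,"wz":0,"grip":0},{"dx":0,"dy":3.5,"dz":0,"wx":0,"wy":0,"wz":0,"grip":0},{"dx":0,"dy":0,"dz":0,"wx":0,"wy":0,"wz":0,"grip":0.5},{"dx":0,"dy":0,"dz":0,"wx":0,"wy":0,"wz":0,"grip":1}])

```text
t: 1.95
ee_pos: [589.8, 1.2, 404.3]
eef_rot: [-0.676, 0.737, 0.0, -0.0]
force: [-0.3, -0.7, -0.2]
gripper_width: 59.5
```

```bash
python3 - <<'E'
from station import ctrl
from h import *
s=ctrl.state();print(s['t'],s['ee_pos'],s['eef_rot'],s['joint_pos'],s['force'])
for n in ["scene","side","wrist"]:
    f=ctrl.grab_frame(n)
    pickle.dump(f,open(f'pics/{n}1.pkl','wb'))
    cv2.imwrite(f'pics/{n}1.png',cv2.cvtColor(f['image'],cv2.COLOR_RGB2BGR))
T=np.linalg.inv(f['world_to_cam']);print(T.round(3))
E
```

```text
1.95 [589.75666739   1.22278655 404.289922  ] [-6.75607831e-01  7.37261059e-01  2.11075117e-04 -3.82237599e-04] [ 3.33285793e-01  2.20133444e-01 -1.82542843e-01 -9.09833870e-05
 -1.16898931e+00 -4.20468656e-01] [-0.29941566 -0.70781477 -0.17937565]
[[-9.96000e-01  8.50000e-02  2.50000e-02  5.83205e+02]
 [ 8.80000e-02  9.57000e-01  2.75000e-01 -6.96770e+01]
 [-0.00000e+00  2.76000e-01 -9.61000e-01  3.74345e+02]
 [ 0.00000e+00  0.00000e+00  0.00000e+00  1.00000e+00]]
```

View pics/wrist1.png

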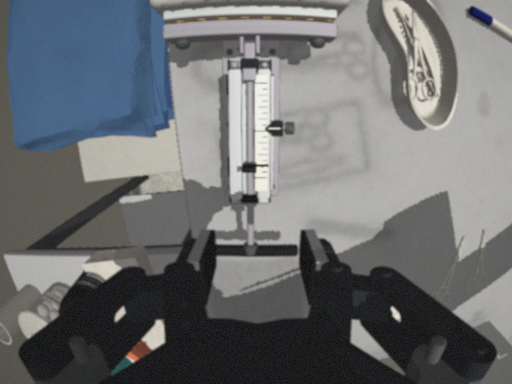

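View pics/side1.png

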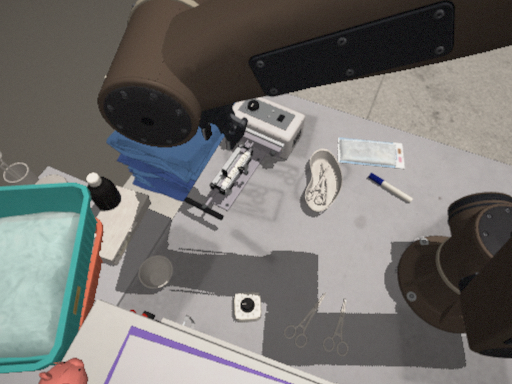

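The wrist view looks straight down the gauge: bar at y-pixel 250, tab at about (247,168), index nose at about (268,128), scale between rows 75 and 192. Next I zoom in.

```bash
cat >> h.py <<'E'
def wray(f,u,v):
    x=(np.asarray(u,float)-f['cx'])/f['fx'];y=(np.asarray(v,float)-f['cy'])/f['fy'];th=np.hypot(x,y);k=np.where(th>1e-9,np.sin(th)/np.maximum(th,1e-9),1)
    d=np.stack([x*k,y*k,np.cos(th)],-1);return d
def w_at_z(f,u,v,z):
    T=np.linalg.inv(f['world_to_cam']);d=wray(f,u,v)@T[:3,:3].T;o=T[:3,3]
    return o+d*((z-o[2])/d[...,2])[...,None]
def wproj(f,p):
    q=np.atleast_2d(p)@f['world_to_cam'][:3,:3].T+f['world_to_cam'][:3,3]
    r=np.hypot(q[:,0],q[:,1]);th=np.arctan2(r,q[:,2]);k=th/np.maximum(r,1e-9)
    return np.c_[f['cx']+f['fx']*q[:,0]*k,f['cy']+f['fy']*q[:,1]*k]
def wcloud(f):
    z=f['range_z'].astype(float);v,u=np.mgrid[0:z.shape[0],0:z.shape[1]];d=wray(f,u,v)
    T=np.linalg.inv(f['world_to_cam']);return (d*(z/np.maximum(d[...,2],.05))[...,None])@T[:3,:3].T+T[:3,3]
def rect(f,ox,oy,yaw,z,name,S=4,xr=(-60,60),yr=(90,330)):
    """ortho image of plane z in sealer frame. along = -x_s upward rows"""
    p=np.array([np.sin(yaw),np.cos(yaw)]);n=np.array([np.cos(yaw),-np.sin(yaw)])
    A,Bv=np.meshgrid(np.arange(yr[0],yr[1],1/S),np.arange(xr[0],xr[1],1/S))
    P=np.stack([ox+A*p[0]+Bv*n[0],oy+A*p[1]+Bv*n[1],np.full(A.shape,float(z))],-1).reshape(-1,3)
    m=wproj(f,P).reshape(A.shape+(2,)).astype(np.float32)
    im=cv2.remap(cv2.cvtColor(f['image'],cv2.COLOR_RGB2BGR),m[...,0],m[...,1],cv2.INTER_CUBIC)
    if name: cv2.imwrite(name,im)
    return im
E
python3 - <<'E'
from h import *
f=load('wrist1')
crop(f,215,30,310,265,2.5,'pics/w1c.png')
crop(f,220,50,300,210,5,'pics/w1d.png')
im=cv2.imread('pics/w1d.png');im=cv2.rotate(im,cv2.ROTATE_90_CLOCKWISE);cv2.imwrite('pics/w1d.png',im)
C=wcloud(f)
for u,v in[(250,250),(220,250),(285,250),(247,168),(236,120),(268,128),(289,128),(250,15)]:print(u,v,C[v,u].round(1))
yaw=np.deg2rad(5.0)
r=rect(f,577.7,-211.8,yaw,76,'pics/rect1.png',S=3.2)
print(r.shape)
E
```

```text
250 250 [605.3  84.4  73.3]
220 250 [639.8  82.7  71.3]
285 250 [565.6  89.   71.6]
247 168 [597.8 -15.5 102.6]
236 120 [605.6 -60.   74. ]
268 128 [574.5 -49.3  79.7]
289 128 [553.6 -47.6  77.8]
250 15 [ 582.  -166.5   77. ]
(384, 768, 3)
```

View pics/w1d.png

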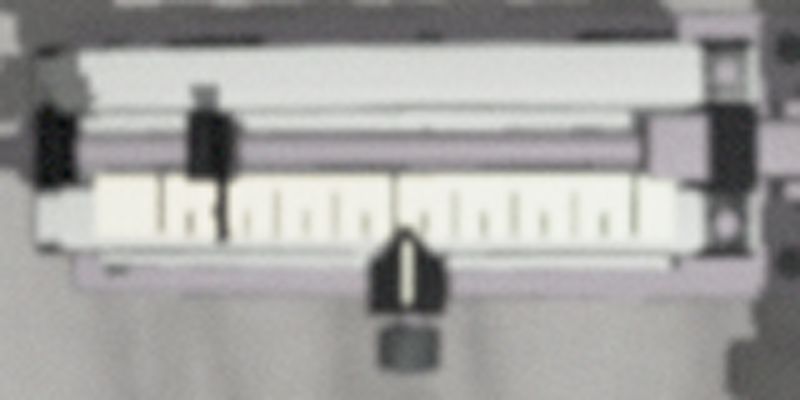

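View pics/rect1.png

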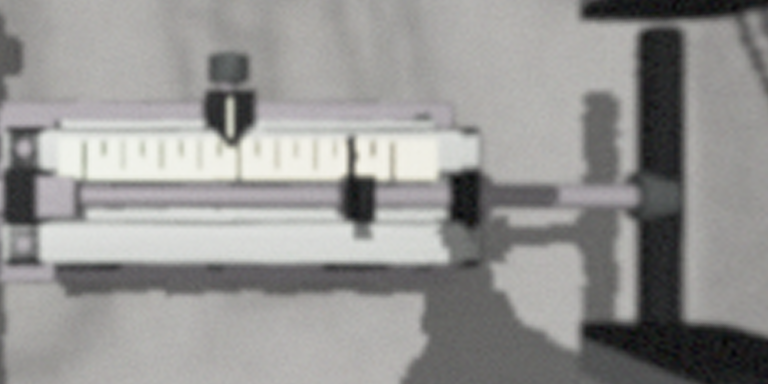

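Fit: sealer origin at (578,-212), yaw 5°; pull direction is (0.087,0.996). Scale zero is at s=116.2, the index reads ≈45.8 mm and the pointer ≈84 mm. I'll go down behind the tab with the fingers closed.

Request:
drive_tool(increments=[{"dx":0.94,"dy":1.4,"dz":0,"wx":0,"wy":0,"wz":0,"grip":1},{"dx":0,"dy":0,"dz":-2,"wx":0,"wy":0,"wz":0,"grip":1},{"dx":0,"dy":0,"dz":-2.5,"wx":0,"wy":0,"wz":0,"grip":1},{"dx":0,"dy":0,"dz":-2.5,"wx":0,"wy":0,"wz":0,"grip":1},{"dx":0,"dy":0,"dz":-2.5,"wx":0,"wy":0,"wz":0,"grip":1},{"dx":0,"dy":0,"dz":-2,"wx":0,"wy":0,"wz":0,"grip":1},{"dx":0,"dy":0,"dz":-1.5,"wx":0,"wy":0,"wz":0,"grip":1},{"dx":0,"dy":0,"dz":-1.2,"wx":0,"wy":0,"wz":0,"grip":1},{"dx":0,"dy":0,"dz":0,"wx":0,"wy":0,"wz":0,"grip":1}])

```text
t: 3.0
ee_pos: [598.9, 14.0, 261.0]
eef_rot: [-0.675, 0.738, 0.001, -0.001]
force: [-0.0, -1.1, -1.1]
gripper_width: 0.4
```

```bash
cat > snap.py <<'E'
import sys
from station import ctrl
from h import *
k=sys.argv[1];s=ctrl.state()
d=s['ee_pos'][:2]-np.array([578.3,-211.8]);p=np.array([.0872,.9962]);n=np.array([.9962,-.0872])
print('t',s['t'],'pos',s['ee_pos'].round(1),'s',(d@p).round(1),'y',(d@n).round(1),'F',s['force'].round(2),'Fs',(s['force'][:2]@p).round(2),'w',round(s['gripper_width'],1))
for m in sys.argv[2:]:
    f=ctrl.grab_frame(m);pickle.dump(f,open(f'pics/{m}{k}.pkl','wb'))
    if m=='wrist': cv2.imwrite(f'pics/{m}{k}.png',cv2.cvtColor(f['image'],cv2.COLOR_RGB2BGR))
    elif m=='side': crop(f,170,100,310,230,5,f'pics/{m}{k}.png')
    else: crop(f,215,165,345,285,5,f'pics/{m}{k}.png')
E
python3 snap.py 2 wrist side scene
```

```text
t 3.0 pos [598.9  14.  261. ] s 226.7 y 0.8 F [-0.04 -1.15 -1.14] Fs -1.14 w 0.4
```

View pics/wrist2.png

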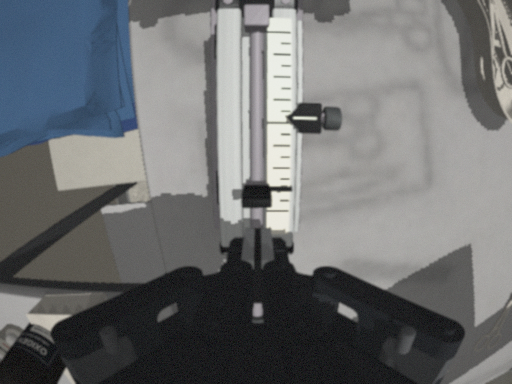

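View pics/scene2.png

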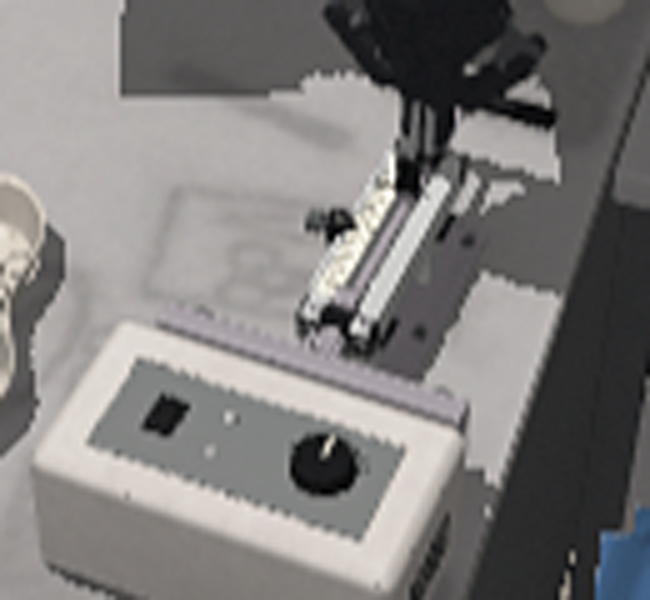

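Closed fingertips at wrist (258,245) stand directly behind the tab at (257,195), clear of the index clamp. I push it back along the gauge.

Request:
drive_tool(increments=[{"dx":-0.04,"dy":-0.4,"dz":0,"wx":0,"wy":0,"wz":0,"grip":1},{"dx":-0.06,"dy":-0.6,"dz":0,"wx":0,"wy":0,"wz":0,"grip":1},{"dx":-0.07,"dy":-0.8,"dz":0,"wx":0,"wy":0,"wz":0,"grip":1},{"dx":-0.07,"dy":-0.8,"dz":0,"wx":0,"wy":0,"wz":0,"grip":1},{"dx":-0.07,"dy":-0.8,"dz":0,"wx":0,"wy":0,"wz":0,"grip":1},{"dx":-0.07,"dy":-0.8,"dz":0,"wx":0,"wy":0,"wz":0,"grip":1},{"dx":-0.07,"dy":-0.8,"dz":0,"wx":0,"wy":0,"wz":0,"grip":1},{"dx":-0.07,"dy":-0.8,"dz":0,"wx":0,"wy":0,"wz":0,"grip":1},{"dx":-0.07,"dy":-0.8,"dz":0,"wx":0,"wy":0,"wz":0,"grip":1},{"dx":-0.07,"dy":-0.8,"dz":0,"wx":0,"wy":0,"wz":0,"grip":1},{"dx":-0.06,"dy":-0.7,"dz":0,"wx":0,"wy":0,"wz":0,"grip":1},{"dx":-0.04,"dy":-0.4,"dz":0,"wx":0,"wy":0,"wz":0,"grip":1}])

```text
t: 4.35
ee_pos: [591.5, -71.3, 262.6]
eef_rot: [-0.675, 0.738, 0.0, -0.0]
force: [-0.4, 2.1, -0.0]
gripper_width: -0.5
```

```bash
python3 snap.py 3 wrist
```

```text
t 4.35 pos [591.5 -71.3 262.6] s 141.1 y 0.9 F [-0.38  2.14 -0.05] Fs 2.1 w -0.5
```

View pics/wrist3.png

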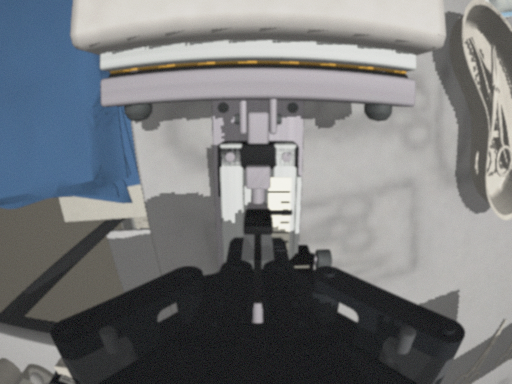

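The tab is carried along, its arm now at row 212 near the zero tick. About 12 mm remain, so I continue gently.

Request:
drive_tool(increments=[{"dx":-0.03,"dy":-0.3,"dz":0,"wx":0,"wy":0,"wz":0,"grip":1},{"dx":-0.03,"dy":-0.3,"dz":0,"wx":0,"wy":0,"wz":0,"grip":1},{"dx":-0.02,"dy":-0.2,"dz":0,"wx":0,"wy":0,"wz":0,"grip":1},{"dx":-0.02,"dy":-0.2,"dz":0,"wx":0,"wy":0,"wz":0,"grip":1}])

```text
t: 4.8
ee_pos: [590.6, -80.6, 262.7]
eef_rot: [-0.675, 0.738, 0.0, 0.0]
force: [0.1, 0.5, -0.5]
gripper_width: -0.2
```

```bash
python3 snap.py 4 wrist; python3 -c "
from h import *
crop(load('wrist4'),200,90,330,260,4,'pics/w4c.png')"
```

```text
t 4.8 pos [590.6 -80.6 262.7] s 131.7 y 0.8 F [ 0.07  0.47 -0.5 ] Fs 0.47 w -0.2
```

View pics/w4c.png

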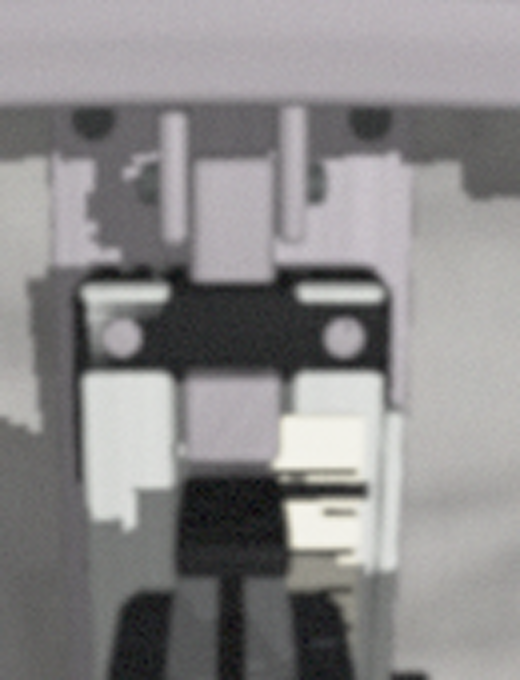

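The arm (crop row 490) is about 3 mm outside the zero tick (row 470). I continue until the stop is felt.

Request:
drive_tool(increments=[{"dx":-0.01,"dy":-0.15,"dz":0,"wx":0,"wy":0,"wz":0,"grip":1},{"dx":-0.01,"dy":-0.15,"dz":0,"wx":0,"wy":0,"wz":0,"grip":1},{"dx":0,"dy":0,"dz":0,"wx":0,"wy":0,"wz":0,"grip":1}])

```text
t: 5.15
ee_pos: [590.4, -83.2, 262.7]
eef_rot: [-0.675, 0.738, 0.0, 0.0]
force: [0.8, 3.8, 0.4]
gripper_width: 0.3
```

```bash
python3 snap.py 5 wrist; python3 -c "
from h import *
crop(load('wrist5'),200,90,330,260,4,'pics/w5c.png')"
```

```text
t 5.15 pos [590.4 -83.2 262.7] s 129.1 y 0.8 F [0.81 3.82 0.39] Fs 3.88 w 0.3
```

View pics/w5c.png

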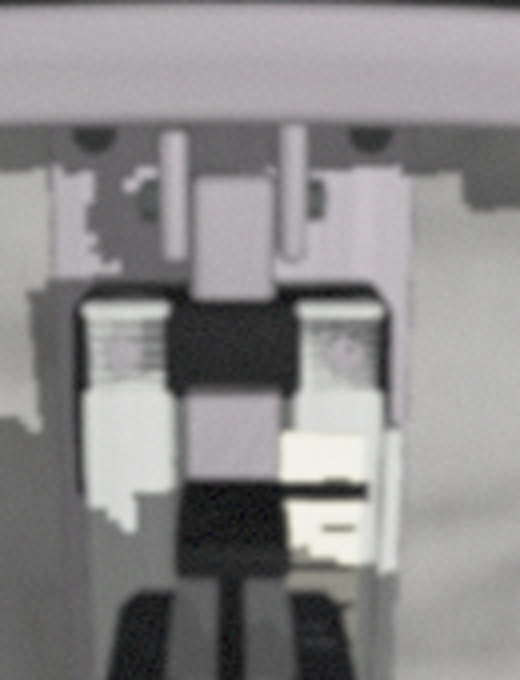

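The arm now covers the zero tick and about 3.9 N is felt. I push once more to confirm the stop, hold, then back off.

Request:
drive_tool(increments=[{"dx":-0.01,"dy":-0.1,"dz":0,"wx":0,"wy":0,"wz":0,"grip":1},{"dx":0,"dy":0,"dz":0,"wx":0,"wy":0,"wz":0,"grip":1}])

```text
t: 5.4
ee_pos: [590.4, -83.6, 262.7]
eef_rot: [-0.675, 0.738, 0.0, 0.001]
force: [-1.0, 9.2, 0.4]
gripper_width: -0.1
```

```bash
python3 snap.py 6
```

```text
t 5.4 pos [590.4 -83.6 262.7] s 128.8 y 0.8 F [-1.02  9.18  0.45] Fs 9.06 w -0.1
```

That is a firm stop at 9 N with almost no travel, so the pointer is at zero. I back off, lift, and go over the stem gap with the fingers opening to about 45 mm.

Request:
drive_tool(increments=[{"dx":0.09,"dy":1.0,"dz":0,"wx":0,"wy":0,"wz":0,"grip":1},{"dx":0,"dy":0,"dz":2.5,"wx":0,"wy":0,"wz":0,"grip":1},{"dx":0,"dy":0,"dz":2.5,"wx":0,"wy":0,"wz":0,"grip":1},{"dx":0.29,"dy":3.3,"dz":0,"wx":0,"wy":0,"wz":0,"grip":0.47},{"dx":0.29,"dy":3.3,"dz":0,"wx":0,"wy":0,"wz":0,"grip":0.47},{"dx":0.29,"dy":3.3,"dz":0,"wx":0,"wy":0,"wz":0,"grip":0.47},{"dx":0.29,"dy":3.3,"dz":0,"wx":0,"wy":0,"wz":0,"grip":0.47},{"dx":0,"dy":0,"dz":0,"wx":0,"wy":0,"wz":0,"grip":0.47},{"dx":0,"dy":0,"dz":0,"wx":0,"wy":0,"wz":0,"grip":0.47}])

```text
t: 6.3
ee_pos: [602.8, 58.3, 312.6]
eef_rot: [-0.676, 0.737, -0.0, -0.0]
force: [0.2, -0.3, -0.1]
gripper_width: 45.2
```

```bash
python3 snap.py 7 wrist side scene; python3 - <<'E'
from h import *
f=load('wrist7');r=rect(f,578.3,-211.8,np.deg2rad(5),76,'pics/rect7.png',S=3.2)
# finger/bar check
E
```

```text
t 6.3 pos [602.8  58.3 312.6] s 271.2 y 0.8 F [ 0.2  -0.27 -0.14] Fs -0.25 w 45.2
```

View pics/wrist7.png

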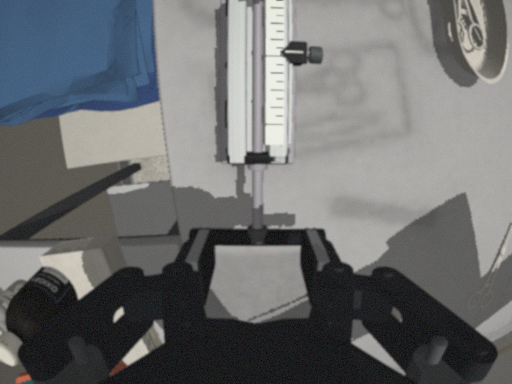

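View pics/rect7.png

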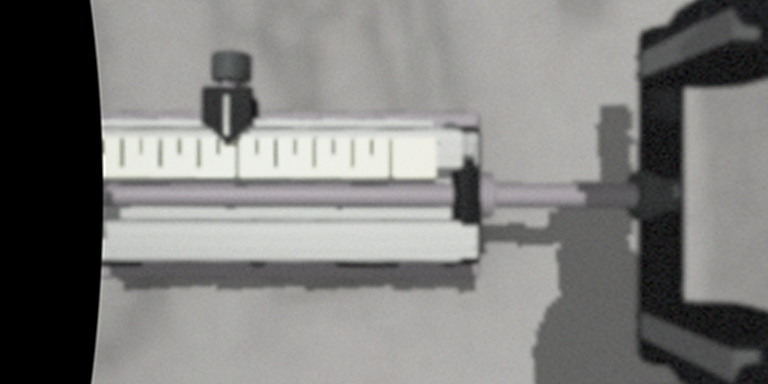

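View pics/side7.png

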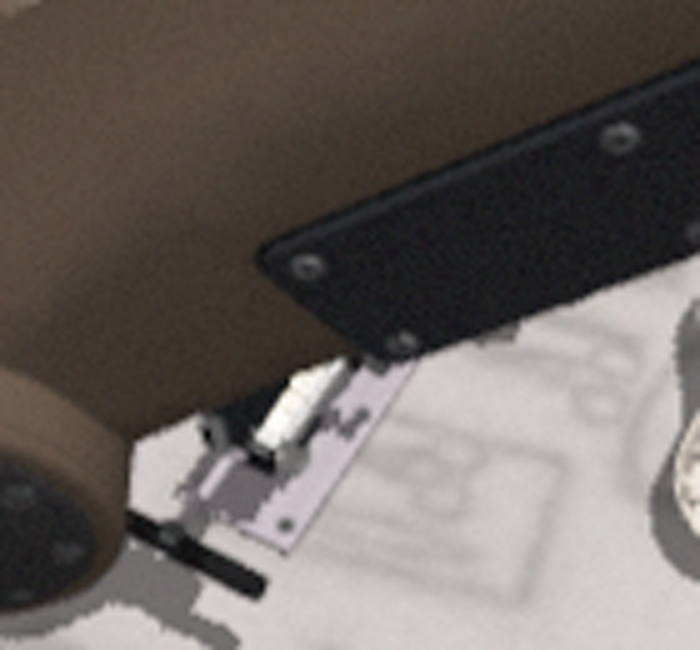

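The stem is centred between the fingers (wrist column 258), the gap is free, and the index reads 45–46 mm. I descend.

Request:
drive_tool(increments=[{"dx":0,"dy":0,"dz":-2,"wx":0,"wy":0,"wz":0,"grip":0.47},{"dx":0,"dy":0,"dz":-2,"wx":0,"wy":0,"wz":0,"grip":0.47},{"dx":0,"dy":0,"dz":-1.5,"wx":0,"wy":0,"wz":0,"grip":0.47},{"dx":0,"dy":0,"dz":-1,"wx":0,"wy":0,"wz":0,"grip":0.47},{"dx":0,"dy":0,"dz":-1,"wx":0,"wy":0,"wz":0,"grip":0.47},{"dx":0,"dy":0,"dz":-1,"wx":0,"wy":0,"wz":0,"grip":0.47},{"dx":0,"dy":0,"dz":-1,"wx":0,"wy":0,"wz":0,"grip":0.47},{"dx":0,"dy":0,"dz":0,"wx":0,"wy":0,"wz":0,"grip":0.47}])

```text
t: 7.25
ee_pos: [602.3, 57.2, 216.3]
eef_rot: [-0.675, 0.738, 0.0, -0.001]
force: [-0.8, 0.3, -0.5]
gripper_width: 45.5
```

```bash
python3 snap.py 8 wrist scene
```

```text
t 7.25 pos [602.3  57.2 216.3] s 270.0 y 0.5 F [-0.84  0.35 -0.49] Fs 0.27 w 45.5
```

View pics/wrist8.png

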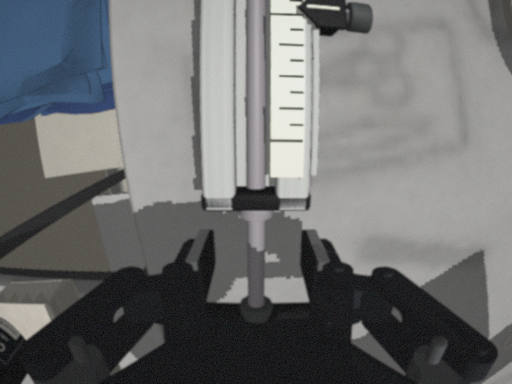

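View pics/scene8.png

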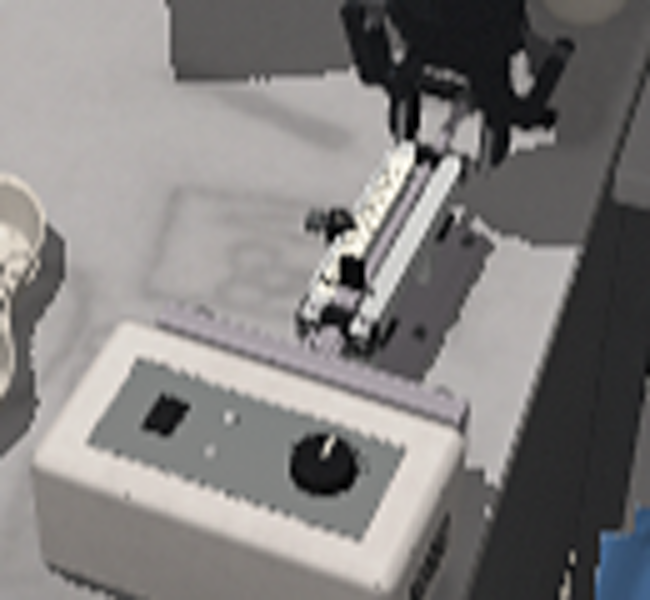

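The fingers straddle the stem inside the bar, and the tab is at zero. I start the slow draw: 13 mm to contact, then about 30 mm.

Request:
drive_tool(increments=[{"dx":0.03,"dy":0.3,"dz":0,"wx":0,"wy":0,"wz":0,"grip":0.47},{"dx":0.04,"dy":0.4,"dz":0,"wx":0,"wy":0,"wz":0,"grip":0.47},{"dx":0.03,"dy":0.3,"dz":0,"wx":0,"wy":0,"wz":0,"grip":0.47},{"dx":0.03,"dy":0.3,"dz":0,"wx":0,"wy":0,"wz":0,"grip":0.47},{"dx":0.03,"dy":0.3,"dz":0,"wx":0,"wy":0,"wz":0,"grip":0.47},{"dx":0.03,"dy":0.4,"dz":0,"wx":0,"wy":0,"wz":0,"grip":0.47},{"dx":0.04,"dy":0.4,"dz":0,"wx":0,"wy":0,"wz":0,"grip":0.47},{"dx":0.03,"dy":0.4,"dz":0,"wx":0,"wy":0,"wz":0,"grip":0.47},{"dx":0.04,"dy":0.4,"dz":0,"wx":0,"wy":0,"wz":0,"grip":0.47},{"dx":0.03,"dy":0.3,"dz":0,"wx":0,"wy":0,"wz":0,"grip":0.47},{"dx":0,"dy":0,"dz":0,"wx":0,"wy":0,"wz":0,"grip":0.47}])

```text
t: 8.45
ee_pos: [606.1, 92.7, 217.7]
eef_rot: [-0.675, 0.738, 0.0, 0.0]
force: [0.9, -2.2, 1.5]
gripper_width: 45.4
```

```bash
python3 snap.py 9 wrist scene
```

```text
t 8.45 pos [606.1  92.7 217.7] s 305.8 y 1.2 F [ 0.92 -2.19  1.54] Fs -2.1 w 45.4
```

View pics/wrist9.png

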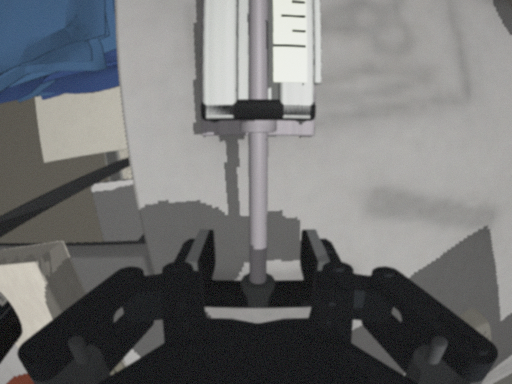

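View pics/scene9.png

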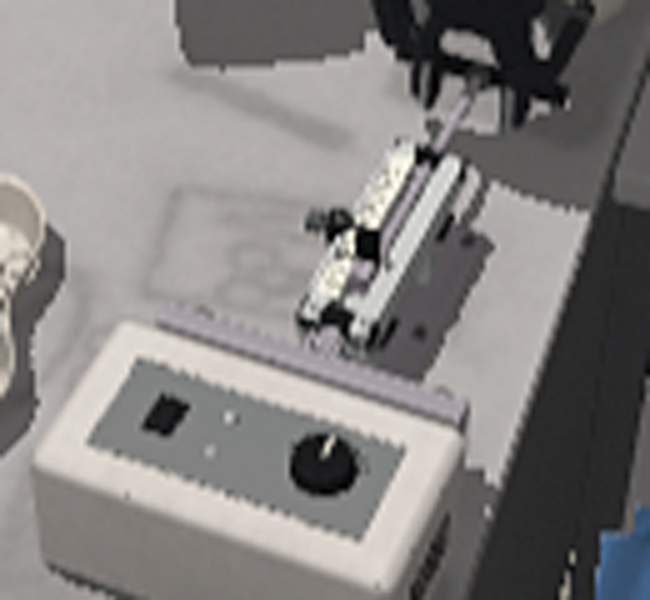

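The pointer follows the rod (scene crop (370,243)). Next I measure the reading with the scene camera, calibrated on the zero frame and on the starting reading.

```bash
cat > meas.py <<'E'
import sys
from h import *
def ortho(f,z,S=4,xr=(-50,30),yr=(95,260)):
    yaw=np.deg2rad(5);p=np.array([np.sin(yaw),np.cos(yaw)]);n=np.array([np.cos(yaw),-np.sin(yaw)]);o=np.array([578.3,-211.8])
    A,B=np.meshgrid(np.arange(yr[0],yr[1],1/S),np.arange(xr[0],xr[1],1/S))
    P=np.stack([o[0]+A*p[0]+B*n[0],o[1]+A*p[1]+B*n[1],np.full(A.shape,float(z))],-1).reshape(-1,3)
    m=proj(f,P).reshape(A.shape+(2,)).astype(np.float32)
    return cv2.remap(cv2.cvtColor(f['image'],cv2.COLOR_RGB2BGR),m[...,0],m[...,1],cv2.INTER_CUBIC)
ims=[]
for k in sys.argv[1:]:
    f=load(k);im=ortho(f,90)
    b=np.arange(-50,30,.25);a=np.arange(95,260,.25)
    g=im.max(2)[(b>-5)&(b<5)].astype(float).mean(0)
    m=(a>105)&(a<225);w=np.clip(70-g,0,None)*m
    # largest dark blob
    n,l=cv2.connectedComponents((w>0).astype(np.uint8)[None]);l=l[0]
    print(k,[(round((a[l==i]*w[l==i]).sum()/w[l==i].sum(),1),round(w[l==i].sum())) for i in range(1,n)])
    ims.append(im)
cv2.imwrite('pics/meas_%s.png'%sys.argv[-1],np.vstack(ims[-2:]))
E
python3 meas.py scene0 scene1 scene2 scene7 scene8 scene9
```

```text
scene0 [(np.float64(199.2), 5151), (np.float64(220.9), 1003)]
scene1 [(np.float64(199.0), 4934), (np.float64(220.7), 1467)]
scene2 [(np.float64(201.8), 5934)]
scene7 [(np.float64(116.4), 4197), (np.float64(220.9), 989)]
scene8 [(np.float64(116.3), 4184), (np.float64(220.9), 978)]
scene9 [(np.float64(139.5), 4335), (np.float64(220.0), 834)]
```

```bash
ls pics/meas*
```

```text
pics/meas_scene9.png
```

View pics/meas_scene9.png

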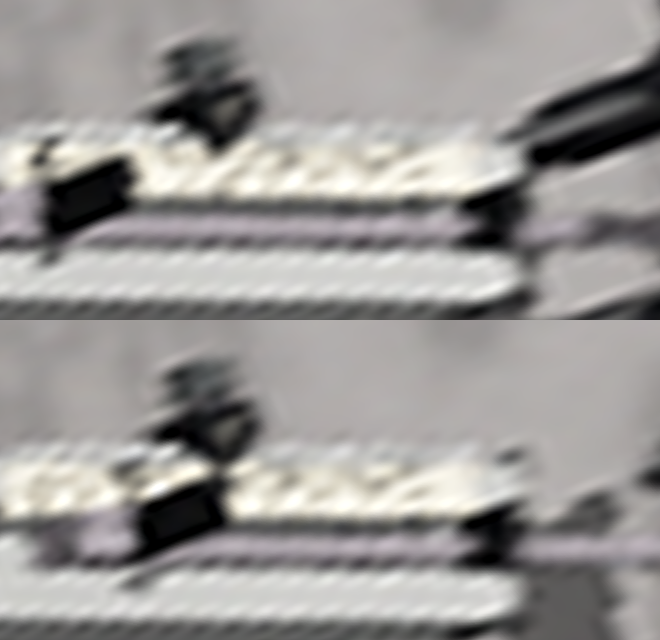

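The reading is about 23.2 mm now (tab centre 139.5 against 116.35 at zero). I refine the index from wrist frame 2, where the camera was straight above it.

```bash
python3 - <<'E'
from h import *
f=load('wrist2');r=rect(f,578.3,-211.8,np.deg2rad(5),76,None,S=8,xr=(-36,-4),yr=(110,210))
r=rect(f,578.3,-211.8,np.deg2rad(5),76,'pics/rect2.png',S=8,xr=(-36,-4),yr=(110,210))
g=r.max(2).astype(float)
a=110+np.arange(g.shape[1])/8
for y0,y1 in((-12,-9),(-9,-7),(-22,-17),(-25,-20)):
    q=g[int((y0+36)*8):int((y1+36)*8)].mean(0)
    i=[k for k in range(8,len(q)-8) if q[k]==q[k-8:k+9].min() and q[k]<np.median(q)-12]
    j=[k for k in range(8,len(q)-8) if q[k]==q[k-8:k+9].max()and 150<a[k]<172]
    print(y0,'dark',[(a[k],round(q[k])) for k in i],'bright',[(a[k],round(q[k])) for k in j])
E
```

```text
-12 dark [(np.float64(115.75), 148), (np.float64(127.875), 136), (np.float64(139.875), 157), (np.float64(151.875), 149), (np.float64(164.0), 148), (np.float64(175.875), 145), (np.float64(188.0), 149), (np.float64(199.375), 37)] bright [(np.float64(150.5), 238), (np.float64(153.5), 239), (np.float64(155.25), 238), (np.float64(155.375), 238), (np.float64(159.25), 238), (np.float64(161.0), 238), (np.float64(161.125), 238), (np.float64(161.25), 238), (np.float64(162.5), 238), (np.float64(165.625), 238), (np.float64(168.375), 237), (np.float64(168.5), 237), (np.float64(171.625), 237)]
-9 dark [(np.float64(115.75), 153), (np.float64(127.875), 186), (np.float64(139.875), 197), (np.float64(151.875), 191), (np.float64(163.875), 147), (np.float64(176.0), 189), (np.float64(188.0), 189), (np.float64(199.375), 34), (np.float64(206.25), 200), (np.float64(208.625), 202), (np.float64(208.75), 202)] bright [(np.float64(153.5), 238), (np.float64(155.25), 238), (np.float64(156.5), 238), (np.float64(158.375), 238), (np.float64(162.5), 238), (np.float64(165.5), 238), (np.float64(165.625), 238), (np.float64(166.875), 237), (np.float64(167.0), 237), (np.float64(167.125), 237)]
-22 dark [(np.float64(159.625), 54), (np.float64(163.25), 47), (np.float64(199.625), 147)] bright [(np.float64(150.375), 202), (np.float64(161.25), 199)]
-25 dark [(np.float64(157.375), 49), (np.float64(159.125), 46), (np.float64(163.25), 43), (np.float64(165.125), 46)] bright [(np.float64(157.875), 50), (np.float64(161.25), 235), (np.float64(164.125), 47), (np.float64(170.625), 177)]
```

View pics/rect2.png

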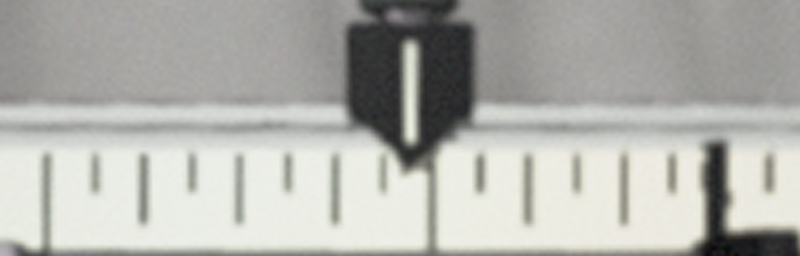

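The index is at 45.3 mm. About 22 mm remain; I draw 20 and then measure.

Request:
drive_tool(increments=[{"dx":0.02,"dy":0.2,"dz":0,"wx":0,"wy":0,"wz":0,"grip":0.47},{"dx":0.03,"dy":0.3,"dz":0,"wx":0,"wy":0,"wz":0,"grip":0.47},{"dx":0.03,"dy":0.3,"dz":0,"wx":0,"wy":0,"wz":0,"grip":0.47},{"dx":0.03,"dy":0.3,"dz":0,"wx":0,"wy":0,"wz":0,"grip":0.47},{"dx":0.02,"dy":0.3,"dz":0,"wx":0,"wy":0,"wz":0,"grip":0.47},{"dx":0.02,"dy":0.2,"dz":0,"wx":0,"wy":0,"wz":0,"grip":0.47},{"dx":0.02,"dy":0.2,"dz":0,"wx":0,"wy":0,"wz":0,"grip":0.47},{"dx":0.01,"dy":0.1,"dz":0,"wx":0,"wy":0,"wz":0,"grip":0.47},{"dx":0,"dy":0,"dz":0,"wx":0,"wy":0,"wz":0,"grip":0.47}])

```text
t: 9.45
ee_pos: [607.8, 111.5, 217.7]
eef_rot: [-0.675, 0.738, 0.0, -0.0]
force: [0.3, -4.3, 1.9]
gripper_width: 45.1
```

```bash
python3 snap.py 10 scene side wrist; python3 meas.py scene9 scene10
```

```text
t 9.45 pos [607.8 111.5 217.7] s 324.6 y 1.2 F [ 0.26 -4.29  1.9 ] Fs -4.26 w 45.1
scene9 [(np.float64(139.5), 4335), (np.float64(220.0), 834)]
scene10 [(np.float64(158.3), 4296), (np.float64(219.8), 877)]
```

View pics/scene10.png

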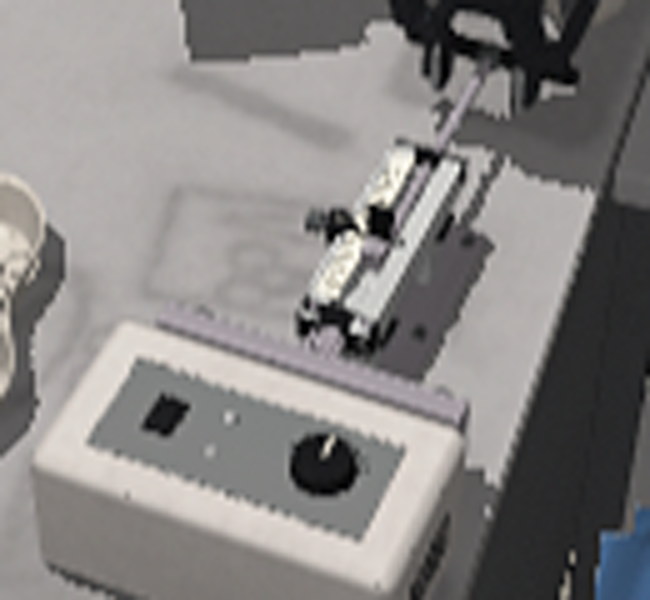

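The reading is about 42.3 mm. I draw 2.5 mm more, then hold.

Request:
drive_tool(increments=[{"dx":0.01,"dy":0.15,"dz":0,"wx":0,"wy":0,"wz":0,"grip":0.47},{"dx":0.01,"dy":0.1,"dz":0,"wx":0,"wy":0,"wz":0,"grip":0.47},{"dx":0,"dy":0,"dz":0,"wx":0,"wy":0,"wz":0,"grip":0.47},{"dx":0,"dy":0,"dz":0,"wx":0,"wy":0,"wz":0,"grip":0.47},{"dx":0,"dy":0,"dz":0,"wx":0,"wy":0,"wz":0,"grip":0.47}])

```text
t: 10.1
ee_pos: [608.1, 113.9, 217.7]
eef_rot: [-0.675, 0.738, 0.0, -0.0]
force: [0.2, -4.1, 1.5]
gripper_width: 45.2
```

```bash
python3 snap.py 11 scene side; python3 meas.py scene10 scene11
```

```text
t 10.1 pos [608.1 113.9 217.7] s 327.1 y 1.2 F [ 0.18 -4.11  1.51] Fs -4.08 w 45.2
scene10 [(np.float64(158.3), 4296), (np.float64(219.8), 877)]
scene11 [(np.float64(160.6), 4477), (np.float64(219.8), 864)]
```

View pics/meas_scene11.png

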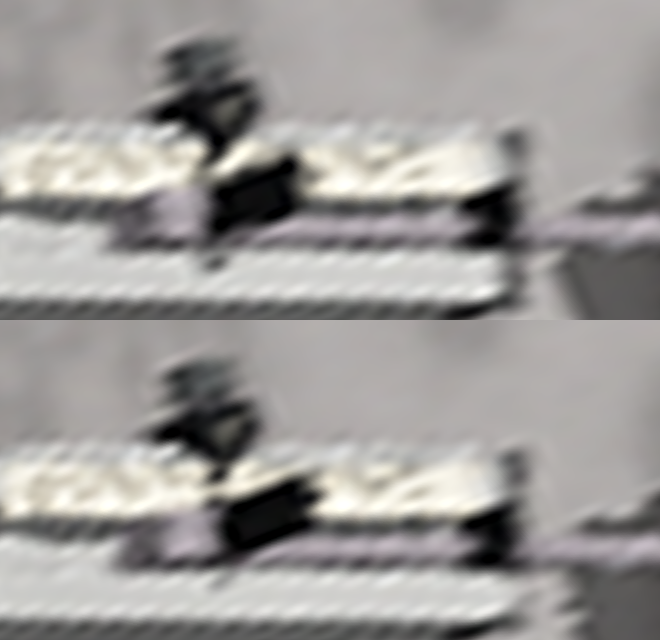

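View pics/side11.png

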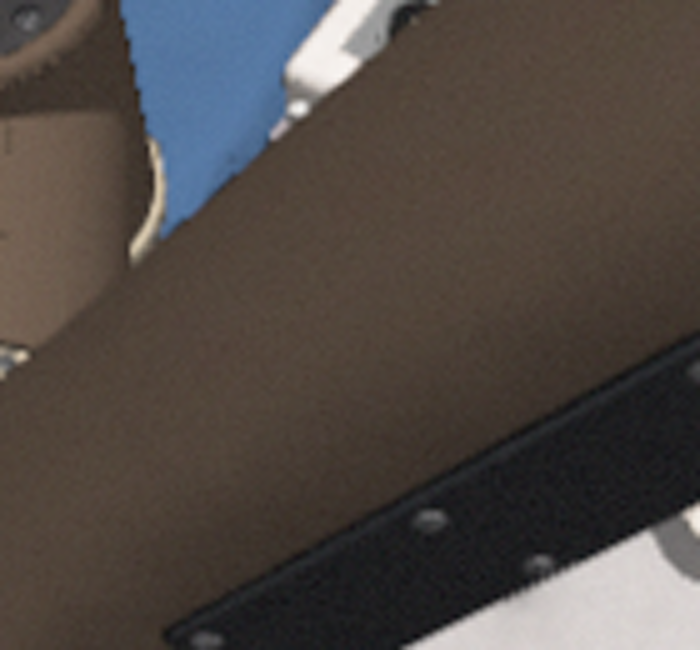

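The reading is about 44.7 mm against the index at 45.3, and the pointer arm meets the index nose. I hold for over 2 s.

Request:
drive_tool(increments=[{"dx":0,"dy":0,"dz":0,"wx":0,"wy":0,"wz":0,"grip":0.47},{"dx":0,"dy":0,"dz":0,"wx":0,"wy":0,"wz":0,"grip":0.47},{"dx":0,"dy":0,"dz":0,"wx":0,"wy":0,"wz":0,"grip":0.47},{"dx":0,"dy":0,"dz":0,"wx":0,"wy":0,"wz":0,"grip":0.47},{"dx":0,"dy":0,"dz":0,"wx":0,"wy":0,"wz":0,"grip":0.47},{"dx":0,"dy":0,"dz":0,"wx":0,"wy":0,"wz":0,"grip":0.47},{"dx":0,"dy":0,"dz":0,"wx":0,"wy":0,"wz":0,"grip":0.47},{"dx":0,"dy":0,"dz":0,"wx":0,"wy":0,"wz":0,"grip":0.47},{"dx":0,"dy":0,"dz":0,"wx":0,"wy":0,"wz":0,"grip":0.47},{"dx":0,"dy":0,"dz":0,"wx":0,"wy":0,"wz":0,"grip":0.47},{"dx":0,"dy":0,"dz":0,"wx":0,"wy":0,"wz":0,"grip":0.47},{"dx":0,"dy":0,"dz":0,"wx":0,"wy":0,"wz":0,"grip":0.47}])

```text
t: 11.4
ee_pos: [608.1, 113.9, 217.7]
eef_rot: [-0.675, 0.738, 0.0, -0.0]
force: [-0.6, -5.0, 1.3]
gripper_width: 45.4
```

Request:
drive_tool(increments=[{"dx":0,"dy":0,"dz":0,"wx":0,"wy":0,"wz":0,"grip":0.47},{"dx":0,"dy":0,"dz":0,"wx":0,"wy":0,"wz":0,"grip":0.47},{"dx":0,"dy":0,"dz":0,"wx":0,"wy":0,"wz":0,"grip":0.47},{"dx":0,"dy":0,"dz":0,"wx":0,"wy":0,"wz":0,"grip":0.47},{"dx":0,"dy":0,"dz":0,"wx":0,"wy":0,"wz":0,"grip":0.47},{"dx":0,"dy":0,"dz":0,"wx":0,"wy":0,"wz":0,"grip":0.47},{"dx":0,"dy":0,"dz":0,"wx":0,"wy":0,"wz":0,"grip":0.47},{"dx":0,"dy":0,"dz":0,"wx":0,"wy":0,"wz":0,"grip":0.47},{"dx":0,"dy":0,"dz":0,"wx":0,"wy":0,"wz":0,"grip":0.47},{"dx":0,"dy":0,"dz":0,"wx":0,"wy":0,"wz":0,"grip":0.47}])

```text
t: 12.4
ee_pos: [608.1, 113.9, 217.7]
eef_rot: [-0.675, 0.738, -0.0, -0.0]
force: [-1.5, -4.8, 0.9]
gripper_width: 45.3
```

```bash
python3 snap.py 12 scene; python3 meas.py scene11 scene12
```

```text
t 12.4 pos [608.1 113.9 217.7] s 327.1 y 1.3 F [-1.51 -4.8   0.87] Fs -4.91 w 45.3
scene11 [(np.float64(160.6), 4477), (np.float64(219.8), 864)]
scene12 [(np.float64(160.6), 4461), (np.float64(219.9), 788)]
```

The pointer held steady at the index. I ease the handle back at about 40 mm/s.

Request:
drive_tool(increments=[{"dx":-0.02,"dy":-0.2,"dz":0,"wx":0,"wy":0,"wz":0,"grip":0.47},{"dx":-0.03,"dy":-0.4,"dz":0,"wx":0,"wy":0,"wz":0,"grip":0.47},{"dx":-0.04,"dy":-0.4,"dz":0,"wx":0,"wy":0,"wz":0,"grip":0.47},{"dx":-0.03,"dy":-0.4,"dz":0,"wx":0,"wy":0,"wz":0,"grip":0.47},{"dx":-0.04,"dy":-0.4,"dz":0,"wx":0,"wy":0,"wz":0,"grip":0.47},{"dx":-0.03,"dy":-0.4,"dz":0,"wx":0,"wy":0,"wz":0,"grip":0.47},{"dx":-0.04,"dy":-0.4,"dz":0,"wx":0,"wy":0,"wz":0,"grip":0.47},{"dx":-0.03,"dy":-0.4,"dz":0,"wx":0,"wy":0,"wz":0,"grip":0.47},{"dx":-0.04,"dy":-0.4,"dz":0,"wx":0,"wy":0,"wz":0,"grip":0.47},{"dx":-0.03,"dy":-0.3,"dz":0,"wx":0,"wy":0,"wz":0,"grip":0.47},{"dx":-0.02,"dy":-0.3,"dz":0,"wx":0,"wy":0,"wz":0,"grip":0.47},{"dx":-0.02,"dy":-0.2,"dz":0,"wx":0,"wy":0,"wz":0,"grip":0.47}])

```text
t: 13.65
ee_pos: [604.5, 71.8, 217.7]
eef_rot: [-0.675, 0.738, -0.0, 0.0]
force: [0.2, -1.1, -1.3]
gripper_width: 45.3
```

Request:
drive_tool(increments=[{"dx":-0.02,"dy":-0.2,"dz":0,"wx":0,"wy":0,"wz":0,"grip":0.47},{"dx":-0.02,"dy":-0.2,"dz":0,"wx":0,"wy":0,"wz":0,"grip":0.47},{"dx":-0.02,"dy":-0.2,"dz":0,"wx":0,"wy":0,"wz":0,"grip":0.47},{"dx":-0.02,"dy":-0.2,"dz":0,"wx":0,"wy":0,"wz":0,"grip":0.47},{"dx":-0.02,"dy":-0.2,"dz":0,"wx":0,"wy":0,"wz":0,"grip":0.47},{"dx":-0.02,"dy":-0.2,"dz":0,"wx":0,"wy":0,"wz":0,"grip":0.47},{"dx":-0.02,"dy":-0.2,"dz":0,"wx":0,"wy":0,"wz":0,"grip":0.47},{"dx":0,"dy":0,"dz":0,"wx":0,"wy":0,"wz":0,"grip":0.47},{"dx":0,"dy":0,"dz":0,"wx":0,"wy":0,"wz":0,"grip":0.47}])

```text
t: 14.55
ee_pos: [603.0, 57.9, 217.7]
eef_rot: [-0.675, 0.738, -0.0, 0.0]
force: [-0.2, 0.6, -1.1]
gripper_width: 45.0
```

```bash
python3 snap.py 13 scene wrist; python3 meas.py scene12 scene13
```

```text
t 14.55 pos [603.   57.9 217.7] s 270.8 y 1.1 F [-0.2   0.62 -1.09] Fs 0.6 w 45.0
scene12 [(np.float64(160.6), 4461), (np.float64(219.9), 788)]
scene13 [(np.float64(159.5), 4921), (np.float64(220.8), 979)]
```

View pics/wrist13.png

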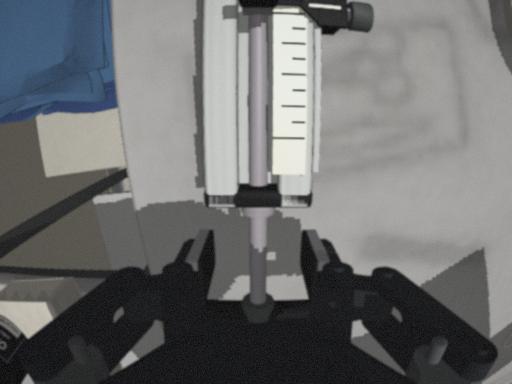

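The handle is home (hub at row 308, as before the draw), the fingers are free and the pointer stayed at the index. I lift straight up and check.

Request:
drive_tool(increments=[{"dx":0,"dy":0,"dz":1,"wx":0,"wy":0,"wz":0,"grip":0.47},{"dx":0,"dy":0,"dz":2,"wx":0,"wy":0,"wz":0,"grip":0.47},{"dx":0,"dy":0,"dz":3,"wx":0,"wy":0,"wz":0,"grip":0.47},{"dx":0,"dy":0,"dz":3,"wx":0,"wy":0,"wz":0,"grip":0.47},{"dx":0,"dy":0,"dz":3,"wx":0,"wy":0,"wz":0,"grip":0.47},{"dx":0,"dy":0,"dz":3,"wx":0,"wy":0,"wz":0,"grip":0.47},{"dx":0,"dy":-3,"dz":2,"wx":0,"wy":0,"wz":0,"grip":0.47},{"dx":0,"dy":-2,"dz":1,"wx":0,"wy":0,"wz":0,"grip":0.47},{"dx":0,"dy":0,"dz":0,"wx":0,"wy":0,"wz":0,"grip":0.47},{"dx":0,"dy":0,"dz":0,"wx":0,"wy":0,"wz":0,"grip":0.47}])

```text
t: 15.65
ee_pos: [602.8, 7.6, 398.4]
eef_rot: [-0.675, 0.738, -0.0, 0.001]
force: [0.8, -0.2, -0.2]
gripper_width: 44.9
```

```bash
python3 snap.py 14 scene wrist; python3 meas.py scene7 scene14; python3 - <<'E'
from h import *
r=rect(load('wrist14'),578.3,-211.8,np.deg2rad(5),76,'pics/rect14.png',S=3.2)
E
```

```text
t 15.65 pos [602.8   7.6 398.4] s 220.7 y 5.2 F [ 0.84 -0.21 -0.19] Fs -0.13 w 44.9
scene7 [(np.float64(116.4), 4197), (np.float64(220.9), 989)]
scene14 [(np.float64(159.6), 4885), (np.float64(220.9), 983)]
```

View pics/rect14.png

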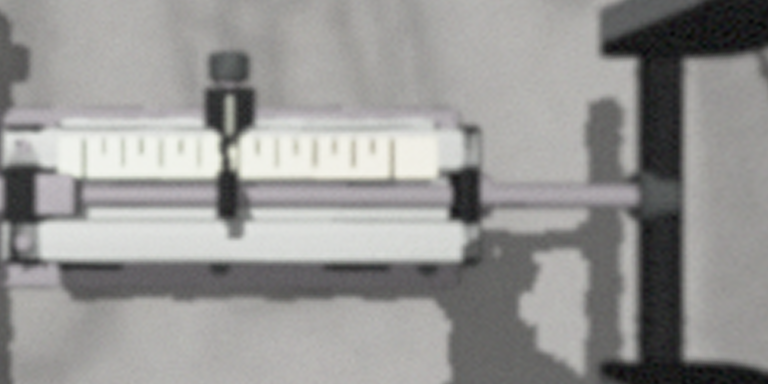

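View pics/wrist14.png

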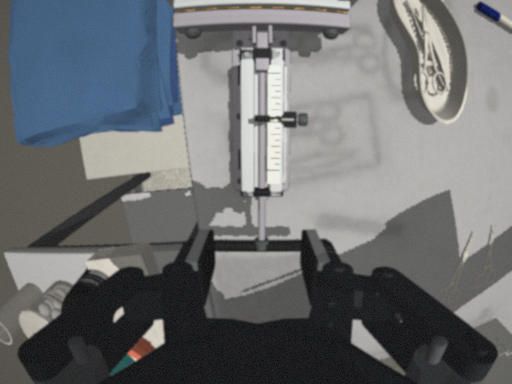

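In the rectified view the pointer arm (col 229) is level with the index line (col 230). The bar is at col 660 exactly as at the start, the index is unmoved, and the robot is clear. I hand in.

```bash
python3 -c "
from station import ctrl
print(ctrl.job_done())"
```

```text
the job is handed in; nothing more can be done
None
```

I checked the closing force as asked and handed the job in at about 15.7 s. No verdict came back, so what follows rests on my own measurements.

- **Zeroing:** I pushed the drag pointer back by its tab until it met the firm stop. The force rose to 9 N with almost no travel, and the pointer's arm covered the zero tick.
- **Drawing:** I drew the T-handle out slowly with the fingers straddling the stem. I stopped at a reading of about 44.7 mm; the index is at about 45.3 mm. I held there for a little over 2 s at 4–5 N.
- **Return:** I eased the handle home at about 40 mm/s or slower, then lifted clear.

**Last checks:**
- The final overhead picture shows the pointer level with the index to within about 1 mm.
- The handle bar is in the same place as at the start, and the index has not visibly shifted.
- I saw no sign of the jaw opening, but did not measure it. The highest pull force I read was about 5 N, and the springs hold the jaw shut up to 14 N.
- The robot never went near the bowl, the kidney dish or the timer. I did not measure their positions afterwards.
- **One disagreement:** after the return the scene camera put the tab about 1 mm lower (159.6 against 160.6 during the hold). This may be the changed background behind the tab, and it is well inside the 6 mm tolerance.

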